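# Clamp a segmented bowl blank in the glue-up press with its ratchet wrench

### The job

The ratchet wrench on the yellow glue-up press is still set to unscrew: flip its red direction lever right over to tighten, without straining that little lever, then work the wrench back and forth to screw the platen down onto the segmented bowl blank until the joint is pressed properly, which is when the wrench takes about 2.2 newton-metres to turn (13 N at the middle of the grip). Do not over-tighten, leave the blank where it stands and the other things on the bench undisturbed, and let go of the wrench.

Things in the scene. Friction and masses are not known exactly. Their poses are not given: they have to be found in the camera images.
- press: yellow steel glue-up press on the bench: base 190 x 270 x 16 mm, two uprights left and right, cross-beam 50 mm wide with its top 235 mm above the bench (brass nut to 243 mm), vertical screw of 10 mm lead through its middle. Origin: centre of the base's underside, on the screw's axis; its front, where the wrench's grip roughly points, is -x; z up.
- platen: round upper platen, 112 mm across, 28 mm thick, under the screw; does not turn. Origin: centre of its lower face, at the start 1 to 5 mm above the blank. Sinks 1.6 mm per radian of screw turned clockwise until it lands. Then it presses with roughly 60 N for each N m of wrench torque above 0.7 N m, and the screw holds that pressure when the wrench is let go or swung back.
- blank: segmented bowl blank under the platen, glued wooden rings 120 mm across and 60 mm high, loose on a plywood caul on the press base. Origin: centre of its underside.
- ratchet_axis (a point): on the screw's axis, at the top face of the wrench's head (74 mm across, 26 mm thick; a nut stands 14 mm proud). x along the wrench towards the grip, z up. The ratchet has 18 teeth: up to 0.35 rad of each stroke is lost before it bites. A slipping stroke drags with about 0.3 N m.
- grip (a point): middle of the wrench's black grip (26 mm thick, 125 mm long), on its centre line: 170 mm from the screw's axis, 280 mm above the bench, 13 mm below ratchet_axis. x along the wrench outwards, z up, y the anticlockwise side. The level wrench only swings about the screw's axis, above the cross-beam; it ends 237 mm from the axis.
- handle (a joint): swing of the wrench about the vertical screw axis, rad; 0 = grip straight to the press's front, grows anticlockwise seen from above; no stops; stays where left. Set to tighten, a clockwise stroke takes about 0.7 N m (4 N at the middle of the grip) while the platen is clear; once it bears, the torque climbs by roughly 3 N m per radian.
- pawl (a joint): direction lever of the ratchet, rad; -0.6 stop = unscrew, +0.6 stop = tighten (clockwise strokes seen from above screw down, anticlockwise ones slip). It is held by friction and stays where it is put: about 2.5 N sideways at the tab moves it; push it right over (above 0.4) so that the pawl inside engages. 35 N strains it.
- pawl_tab (a point): centre of the lever's red upright tab, on top of the wrench's neck: 10 mm along the lever, 8 mm thick, 19 mm tall, 2 to 20 mm above the head's top face. The lever pivots 40 mm from the screw's axis towards the grip, the tab is 27 mm farther out; x along the lever outwards. At the start it stands about 15 mm to grip's +y side and must go as far to the -y side.
- bowl_gouge: turning gouge, 460 mm long, lying on the left of the bench; bystander. Origin: centre of its underside, part-way along it
- skew_chisel: turning chisel, 400 mm long, lying on the right; bystander. Origin: centre of its underside, part-way along it
- glue_bottle: white and yellow glue bottle, 64 mm across, 170 mm tall, standing; bystander. Origin: centre of its underside
- spare_rings: two spare glued-up rings stacked, 120 mm across, 40 mm high; bystander. Origin: centre of its underside
- honing_bar: green bar of honing compound 110 x 45 x 28 mm; bystander. Origin: centre of its underside
- mallet: wooden mallet lying down, 285 mm long, head 72 mm across; bystander. Origin: centre of its underside, part-way along it
- calipers: flat steel calipers 130 mm long, 10 mm high; bystander. Origin: centre of its underside, part-way along it

How it is judged (in metres and radians):
On the way, in this order (a step that is already met when the one before it is completed fails the run):
1. the direction lever is flipped over to tighten while the platen is still clear of the blank (value of joint pawl above 0.4 rad and contact force between platen and blank below 1 N), for 0.2 s.
2. the platen has been screwed down onto the blank and presses it with at least 42 N (contact force between platen and blank above 42 N), for 0.2 s.
At the end, for the whole second after the job is handed in: The direction lever stands on the tighten side (joint above 0.4 rad) and the platen presses the blank with 42 to 160 N, the blank within 12 mm of the platen's centre, the wrench released (contact force between platen and blank between 42 and 160 N and value of joint pawl above 0.4 rad and horizontal distance between blank and platen below 0.012 m); the robot touches nothing.
It fails at once if the platen squeezes the blank with more than 200 N (over-tightened, the joints are starved of glue) (contact force between platen and blank above 200 N).
It fails at once if the direction lever is strained with more than 35 N (contact force between the fingers and pawl above 35 N).
It fails at once if the blank is shoved more than 8 mm from where it stood (distance of blank from where it was at the start of the episode above 0.008 m).
It fails at once if a bystander is moved more than 30 mm (distance of any of bowl_gouge, skew_chisel, glue_bottle, spare_rings, honing_bar, mallet, calipers from where it was at the start of the episode above 0.03 m).
It also fails if it takes over 72 s, if anything falls off the work surface, if the arm or the gripper's body presses on something with over 40 N, if the wrist force passes 120 N, or if a joint passes its speed limit or range.

### The arm

A 6-joint arm with a two-finger parallel gripper is mounted at the origin on the work surface. World frame = base frame: x ahead of the robot, y to its left, z up, the work surface at z = 0. Lengths are in mm, angles in rad, forces in N, time in s.
With the tool pointing down it reaches from about 300 to 775 mm from the base axis. Payload 14.6 kg.
Tool frame: the origin (TCP) lies on the centre line of the jaws, within the pads' length; the fingertips stand 19 mm ahead of it and the grasp point (between the pads) is the TCP (bot.tip_reach is the distance from the TCP to the fingertips, in mm); y points along the fingers, x is the direction in which the jaws open and shut, and the axes are right-handed (so a half turn about y gives the same grasp; the last joint's range is limited). The gripper opens to 85 mm and grips with 20 to 120 N. Pads are 22 mm wide; open, the fingers measure 114 mm over their backs; the gripper's body (76 mm by 85 mm) begins 54 mm behind the grasp point. The pads swing forward as they close: fully open they stand 13 mm farther back than shut.
Start: joints at [-1.301, 0.3, 1.521, -0, 1.321, -0.067], TCP at [181.751, -519.092, 250.281] pointing down, gripper open.
Joint ranges: [-3.03, 3.03], [-0.79, 2.21], [0.23, 2.52], [-1.04, 4.18], [0, 3.07], [-2.55, 2.55]. Speed limits (rad/s): [2.22, 2.22, 2.57, 3.14, 3.14, 3.14].

### API

Orientations are given as a unit quaternion [w, x, y, z].
In Python, from rig import bot gives the robot as it stands. Calls block until the motion is done:
- bot.move_to(position, orientation): joint-space move of the TCP to a pose.
- bot.servo_line(position, attitude=None, speed=150, until_force=None): straight line of the TCP; attitude=None keeps the orientation; speed is the mean speed in mm/s. With until_force (N) it stops when the force on the tool has changed by that much, and returns True; else False.
- bot.move_joints(angles): joint-space move.
- bot.move_gripper(opening, grip_force=None): finger opening in mm; grip_force is the grip in N (None keeps the last); returns when the fingers have stopped.
- bot.dwell(seconds).
- bot.ik(position, orientation): joint angles nearest the present ones, or None.
- bot.read_state(): the state.
- bot.read_camera(name): name is "side" or "top"; returns a dict with "image" (420x560x3 uint8, blue, green, red), "depth" (420x560 float32, mm along the optical axis (not along the pixel's ray), 0 where there is no reading), "fovy" (degrees; the focal length in pixels is half the picture's height over the tangent of half this angle, whatever the lens; pixels are square), "cx", "cy" (the principal point, pixels), "k1" (the pictures are not rectified: a ray, as slopes to the right and down, at radius r is drawn at 1 + k1 r^2 times it, then the intrinsics apply), "eye" and "attitude" of the camera in the world. Camera axes: x right, y down, z forward; pixel columns grow to the right and rows downward; lengths in mm; the calibration is good to about 2 mm. A picture is of the moment at which its call begins.
A pose or a line that the arm cannot do raises bot.MotionError and nothing moves.
- bot.finish_job(): hands the job in, once; it reports no verdict.
The state is a dict: "clock": time; "joint_positions": joint angles; "qvel": joint speeds; "effort": joint torques, N m; "ee_pos": TCP position; "tool_rot": TCP orientation; "ft_force": force on the tool from outside, world axes, zero at the start; "moment": the same for the moment, N m; "grip_width": finger opening in mm.
Only numpy, scipy, OpenCV 4.12 (cv2) and the standard library are available. Lean on these libraries where they do the work, as an engineer would, in place of code of your own. Each camera call takes 0.05 s, during which the arm holds its last target.

## Working session

There is one attempt and no reset: what is moved stays moved. The work goes in short steps, each a Python script; the robot and the scene stay as the last script left them, time stands still between calls to the robot, and variables do not carry over. Pictures are saved under pics/ and viewed, and the job is handed in when it is done.

```bash
ls; mkdir -p pics; python3 - <<'E'
from rig import bot
import cv2
print(bot.read_state())
for n in("side","top"):
    c=bot.read_camera(n); cv2.imwrite(f"pics/{n}0.png",c["image"])
    print({k:v for k,v in c.items() if k not in("image","depth")})
E
```

```text
pics
{'clock': 0.0, 'joint_positions': array([-1.30059699e+00,  3.00478071e-01,  1.52159526e+00, -1.63160249e-05,
        1.32069685e+00, -6.65888074e-02]), 'qvel': array([-0.00066907, -0.00127315,  0.00063048, -0.00091748,  0.00063129,
       -0.00079548]), 'effort': array([ 4.47992943e-04, -5.43499267e+01, -3.61790442e+01, -3.33752200e-05,
        4.03670230e-03,  3.40597204e-07]), 'ee_pos': array([ 181.69345451, -518.89303372,  249.71147783]), 'tool_rot': array([ 0.57698661, -0.57646939,  0.40945298, -0.40880038]), 'ft_force': array([-0.81492656,  1.54523301,  0.00502864]), 'moment': array([-0.0243914 ,  0.02801141,  0.02640829]), 'grip_width': 85.36535487232743}
{'fovy': 46.95132512977307, 'cx': 284.00424604360785, 'cy': 204.97507258366346, 'k1': -0.0587807661961893, 'eye': array([  87.76863725, -880.29791946, 1210.39327663]), 'attitude': array([-0.37138142,  0.89881887, -0.21689603,  0.08459666])}
{'fovy': 44.48271358550558, 'cx': 278.4636778058672, 'cy': 207.88941065155012, 'k1': -0.18066512090061904, 'eye': array([ 284.03153861,   14.2643417 , 1823.65734622]), 'attitude': array([-0.04909863,  0.70669475, -0.70387099,  0.05232092])}
```

View pics/side0.png

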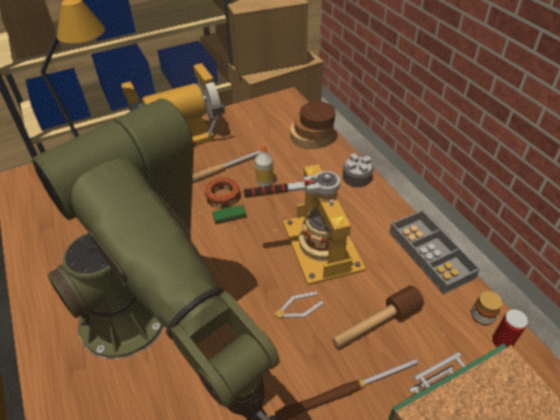

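View pics/top0.png

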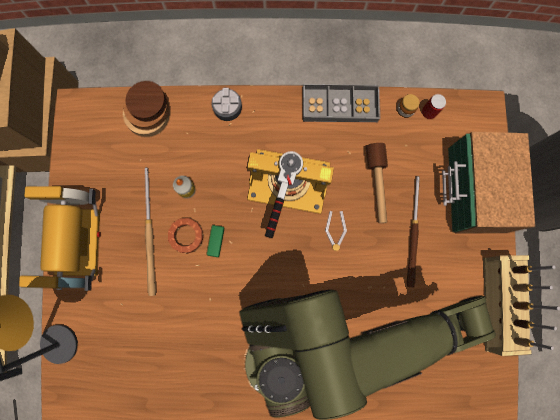

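The top view shows the wrench head at about (290,163), the red tab at about (289,181) and the black grip from (283,195) to (270,233). The side view shows the head at (326,182), with the grip pointing left to (247,192). Next I'll zoom in.

```bash
cat > h.py <<'E'
import numpy as np, cv2
from rig import bot
from scipy.spatial.transform import Rotation as R
def K(c):
    f=c["image"].shape[0]/2/np.tan(np.radians(c["fovy"]/2)); return np.array([[f,0,c["cx"]],[0,f,c["cy"]],[0,0,1]]),np.array([c["k1"],0,0,0,0.])
def rot(q): return R.from_quat([q[1],q[2],q[3],q[0]])
def ray(c,px):
    k,d=K(c); u=cv2.undistortPoints(np.array([[px]],float),k,d)[0,0]
    v=rot(c["attitude"]).apply([u[0],u[1],1.]); return np.array(c["eye"]),v
def onz(c,px,z):
    e,v=ray(c,px); return e+v*(z-e[2])/v[2]
def depthpt(c,px):
    e,v=ray(c,px); return e+v*c["depth"][int(round(px[1])),int(round(px[0]))]
def proj(c,p):
    k,d=K(c); r=rot(c["attitude"]).inv(); t=r.apply(-np.array(c["eye"]))
    return cv2.projectPoints(np.array([p],float),r.as_rotvec(),t,k,d)[0][0,0]
def tri(c1,p1,c2,p2):
    e1,v1=ray(c1,p1);e2,v2=ray(c2,p2); v1/=np.linalg.norm(v1);v2/=np.linalg.norm(v2)
    s=np.linalg.lstsq(np.c_[v1,-v2],e2-e1,rcond=None)[0]
    a=e1+s[0]*v1;b=e2+s[1]*v2; return (a+b)/2,np.linalg.norm(a-b)
def state(): 
    s=bot.read_state(); return s
def zoom(c,box,k,name):
    x0,y0,x1,y1=box; cv2.imwrite("pics/"+name,cv2.resize(c["image"][y0:y1,x0:x1],None,fx=k,fy=k,interpolation=cv2.INTER_CUBIC))
E
python3 - <<'E'
from h import *
import pickle
T=bot.read_camera("top");S=bot.read_camera("side")
pickle.dump((T,S),open("c0.pkl","wb"))
zoom(T,(240,140,340,250),5,"tz0.png");zoom(S,(235,150,375,290),4,"sz0.png")
for n,c in(("T",T),("S",S)):
    hsv=cv2.cvtColor(c["image"],cv2.COLOR_BGR2HSV); b=hsv[...,0]
    m=(((b<6)|(b>174))&(hsv[...,1]>170)&(hsv[...,2]>110)).astype(np.uint8)
    q=cv2.connectedComponentsWithStats(m)
    for i in range(1,q[0]):
        if q[2][i,4]>2 and 230<q[3][i][0]<350 and 140<q[3][i][1]<260: print(n,q[2][i],q[3][i],depthpt(c,q[3][i]))
E
```

```text
T [287 178   4   7  15] [288.66666667 180.66666667] [584.04765883 -22.40223411 317.69200909]
T [276 201   7   3  13] [279. 202.] [523.58048585   6.11430396 290.92627975]
T [273 210   8   3  13] [276.69230769 210.84615385] [496.75493789  12.97224274 289.61132899]
T [271 218   7   4  12] [274.         219.58333333] [470.6996074   20.98133905 285.33923907]
T [268 227   7   3  12] [270.58333333 228.25      ] [443.31214003  31.02826451 295.53651848]
S [308 182   3   1   3] [309. 182.] [592.06481919 -22.66629483 299.77577888]
S [282 185   2   5   7] [282.71428571 186.85714286] [522.46058489   2.03394737 290.80086845]
S [272 186   2   5   9] [272.55555556 187.77777778] [496.33956711  13.05607953 289.42194509]
S [252 189   2   4   7] [252.57142857 190.28571429] [442.86477718  29.74769505 289.16496389]
S [262 188   2   3   6] [262.5 189. ] [468.39706866  19.14299525 291.8181903 ]
```

View pics/tz0.png

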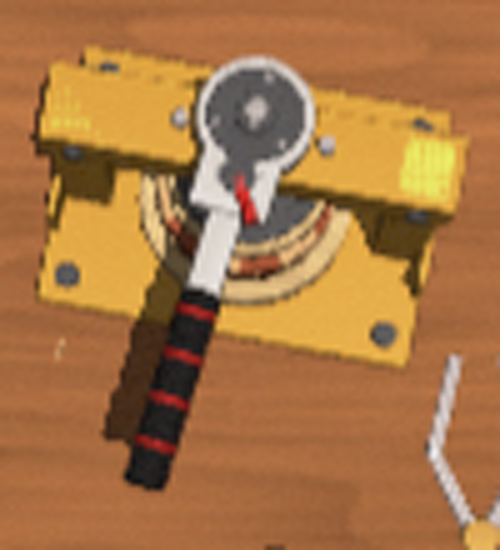

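View pics/sz0.png

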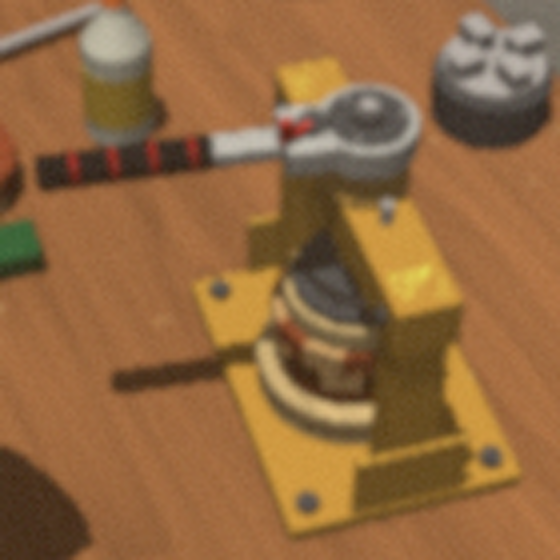

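```bash
python3 - <<'E'
from h import *
import pickle
T,S=pickle.load(open("c0.pkl","rb"))
tb=[(279.,202.),(276.69,210.85),(274,219.58),(270.58,228.25)]
sb=[(282.7,186.86),(272.56,187.78),(262.5,189),(252.57,190.29)]
P=[]
for a,b in zip(tb,sb):
    p,g=tri(T,a,S,b); q=onz(T,a,292); P.append(q); print(p.round(1),round(g,2),q.round(1),onz(S,b,290).round(1))
# offset: integer pixel vs zoom centre -> (px+.5)/5 -.5
z=lambda x,y,k,x0,y0:((x+.5)/k-.5+x0,(y+.5)/k-.5+y0)
ht=z(255.5,110,5,240,140);hs=z(369,118,4,235,150); 
nt=z(257,108,5,240,140);ns=z(370,102,4,235,150)
print("head",tri(T,ht,S,hs),onz(T,ht,293),"nut",tri(T,nt,S,ns),onz(T,nt,307))
# red tab
tt=z(246,200,5,240,140); ts=z(297,127,4,235,150); print("tab",tri(T,tt,S,ts),onz(T,tt,306))
P=np.array(P);d=P[0]-P[-1];print("dir",np.arctan2(d[1],d[0]),d)
for n in range(3,4):pass
# beam top corners
for x,y in((48,62),(168,-0)): pass
E
```

```text
[524.3   6.1 286.6] 0.15 [523.4   6.1 292. ] [522.8   2.8 290. ]
[496.6  13.  289.4] 0.42 [496.4  13.  292. ] [496.1  12.5 290. ]
[469.7  21.1 289.7] 0.93 [469.9  21.  292. ] [469.2  20.9 290. ]
[443.8  31.2 287.6] 0.69 [443.7  31.1 292. ] [442.5  28.9 290. ]
head (array([647.57900414, -28.86830034, 292.67264338]), np.float64(1.9133276525996439)) [648.42141604 -29.20207304 293.        ] nut (array([645.88176018, -29.65163018, 308.7902146 ]), np.float64(0.05907949591035272)) [646.33781153 -29.71420849 307.        ]
tab (array([590.68515522, -23.31714174, 303.09611818]), np.float64(0.9295181813541702)) [589.65389351 -23.08722717 306.        ]
dir -0.3033510128189555 [ 79.73195708 -24.95703869   0.        ]
```

```bash
cat >> h.py <<'E'
AX=np.array([647.,-29.3])
def uv(a): u=np.array([-np.cos(a),-np.sin(a)]); return u,np.array([-u[1],u[0]])
def ori(a,s=1):
    t=uv(a)[1]*s; x=np.array([t[0],t[1],0]); y=np.array([0,0,-1.]); z=np.cross(x,y)
    q=R.from_matrix(np.c_[x,y,z]).as_quat(); return np.array([q[3],q[0],q[1],q[2]])
def pos(a,r,off,z):
    u,v=uv(a); p=AX+r*u+off*v; return np.array([p[0],p[1],z])
E
python3 - <<'E'
from h import *
print(bot.tip_reach)
A=-0.285
for s in(1,-1):
    for a in(A,-1.3,-.9,-.5,.5,.9,1.3):
        for z in (281,):
            q=bot.ik(pos(a,170,0,z),ori(a,s)); print(s,a,None if q is None else np.round(q,2))
    for off in (60,0): print(bot.ik(pos(A,62,off,319),ori(A,s)),pos(A,62,off,319))
E
```

```text
19.0
1 -0.285 [-0.04  0.13  1.66 -0.    1.36  1.82]
1 -1.3 None
1 -0.9 None
1 -0.5 [ 0.03  0.17  1.61 -0.    1.36  2.1 ]
1 0.5 [-0.29  0.19  1.59 -0.    1.37  0.78]
1 0.9 [-0.36  0.31  1.43 -0.    1.4   0.31]
1 1.3 [-0.37  0.47  1.22 -0.    1.45 -0.1 ]
[-1.84820809e-01  3.15036789e-01  1.34297270e+00 -4.44089210e-16
  1.48358316e+00  1.67097552e+00] [570.63153046 -69.44793718 319.        ]
[-8.25238785e-02  3.45135594e-01  1.30352412e+00 -4.44089210e-16
  1.49293294e+00  1.77327245e+00] [587.50097754 -11.86823802 319.        ]
-1 -0.285 [-0.04  0.13  1.66 -0.    1.36 -1.32]
-1 -1.3 [ 0.16  0.43  1.27 -0.    1.44 -0.11]
-1 -0.9 [ 0.12  0.28  1.47 -0.    1.39 -0.55]
-1 -0.5 [ 0.03  0.17  1.61 -0.    1.36 -1.04]
-1 0.5 [-0.29  0.19  1.59 -0.    1.37 -2.36]
-1 0.9 None
-1 1.3 None
[-1.84820809e-01  3.15036789e-01  1.34297270e+00 -4.44089210e-16
  1.48358316e+00 -1.47061714e+00] [570.63153046 -69.44793718 319.        ]
[-8.25238785e-02  3.45135594e-01  1.30352412e+00 -4.44089210e-16
  1.49293294e+00 -1.36832021e+00] [587.50097754 -11.86823802 319.        ]
```

```bash
python3 - <<'E'
from h import *
A=-0.285
bot.move_gripper(0,20)
s=bot.read_state();p=s["ee_pos"].copy();p[2]=400;bot.servo_line(p,speed=250)
bot.move_to(pos(A,63,62,400),ori(A,-1))
bot.servo_line(pos(A,63,62,319),speed=120)
s=bot.read_state();print(s["clock"],s["ee_pos"],s["ft_force"],s["grip_width"])
for n in("side","top"):
    c=bot.read_camera(n); zoom(c,(230,120,370,240),5,n+"1.png")
E
```

```text
4.6667 [569.30086565 -71.23175946 319.86900983] [-6.05468600e-04 -6.25487107e-01  8.18103583e-01] -0.20856958264359687
```

View pics/side1.png

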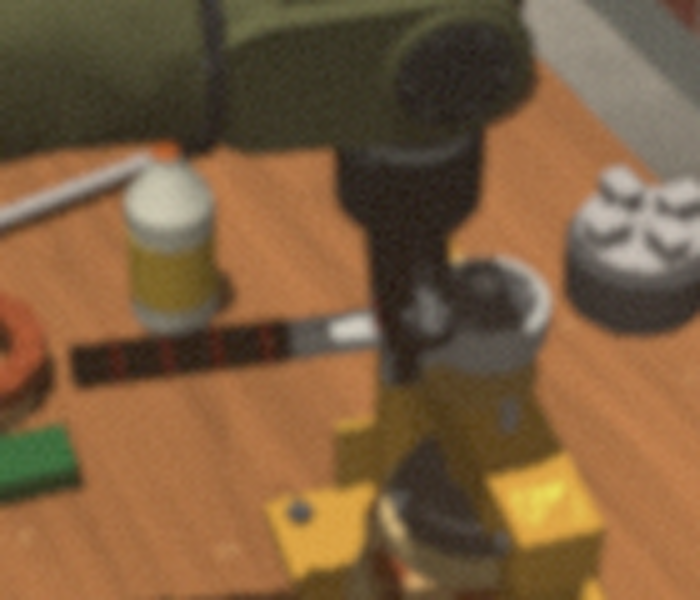

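The closed fingers (tip at about (400,375)) stand on the near side of the neck, in front of the tab, so I can start the push.

```bash
python3 - <<'E'
from h import *
A=-0.285
f0=bot.read_state()["ft_force"]
u,v=uv(A)
off=62
while off>2:
    off-=3
    hit=bot.servo_line(pos(A,65,off,319),speed=35,until_force=9)
    s=bot.read_state();f=s["ft_force"]-f0
    d=s["ee_pos"][:2]-AX
    print(round(off,1),round(d@v,1),"F v/u/z",round(f[:2]@v,1),round(f[:2]@u,1),round(f[2],1),hit)
    if hit or f[:2]@v>7.5: break
print(s["clock"])
for n in("side","top"):
    c=bot.read_camera(n); zoom(c,(230,120,370,240),5,n+"2.png")
E
```

```text
59 58.8 F v/u/z 1.8 0.2 0.6 False
56 55.8 F v/u/z 0.3 0.3 0.6 False
53 52.8 F v/u/z 1.0 -0.1 -0.3 False
50 49.8 F v/u/z 0.3 0.6 -0.1 False
47 46.9 F v/u/z 1.2 -0.7 1.1 False
44 43.9 F v/u/z 0.2 -0.7 -0.4 False
41 40.8 F v/u/z 0.7 -0.7 0.8 False
38 37.9 F v/u/z 0.8 -0.2 -0.2 False
35 34.8 F v/u/z 1.2 -0.7 0.2 False
32 31.9 F v/u/z 2.0 -0.3 -0.0 False
29 29.0 F v/u/z 3.1 1.9 0.6 False
26 25.9 F v/u/z 1.2 1.5 -1.3 False
23 22.8 F v/u/z 2.7 1.7 -1.2 False
20 19.7 F v/u/z 1.4 0.9 -1.0 False
17 16.7 F v/u/z 0.2 -0.8 -0.7 False
14 13.8 F v/u/z 2.6 0.8 -0.5 False
11 10.8 F v/u/z 1.9 -0.1 0.4 False
8 7.9 F v/u/z 2.0 -0.4 -1.3 False
5 4.9 F v/u/z 3.3 -2.4 -0.6 False
2 2.0 F v/u/z 3.7 -1.8 -0.7 False
9.7667
```

```bash
python3 - <<'E'
from h import *
A=-0.285
u,v=uv(A)
f0=np.array([-.0,-.6,.8])
off=2
while off>-12:
    off-=2
    hit=bot.servo_line(pos(A,65,off,319),speed=30,until_force=9)
    s=bot.read_state();f=s["ft_force"]-f0
    d=s["ee_pos"][:2]-AX
    print(round(off,1),round(d@v,1),"F v/u/z",round(f[:2]@v,1),round(f[:2]@u,1),round(f[2],1),hit)
    if hit or f[:2]@v>7: break
bot.servo_line(pos(A,65,off+15,319),speed=100)
bot.servo_line(pos(A,65,60,400),speed=250)
bot.servo_line(pos(A,200,120,400),speed=250)
print(bot.read_state()["clock"])
import pickle
T=bot.read_camera("top");S=bot.read_camera("side");pickle.dump((T,S),open("c2.pkl","wb"))
zoom(S,(230,120,370,240),5,"side3.png");zoom(T,(230,120,370,240),5,"top3.png")
E
```

```text
0 -0.0 F v/u/z 2.5 -2.1 -1.1 False
-2 -2.1 F v/u/z 2.2 -1.1 -0.3 False
-4 -4.1 F v/u/z 2.5 -2.4 -0.6 False
-6 -6.2 F v/u/z 1.3 1.9 -1.1 False
-8 -8.2 F v/u/z 0.8 0.7 -1.8 False
-10 -10.2 F v/u/z 1.7 -0.0 -0.8 False
-12 -12.2 F v/u/z 0.1 0.7 -1.0 False
13.2083
```

View pics/side3.png

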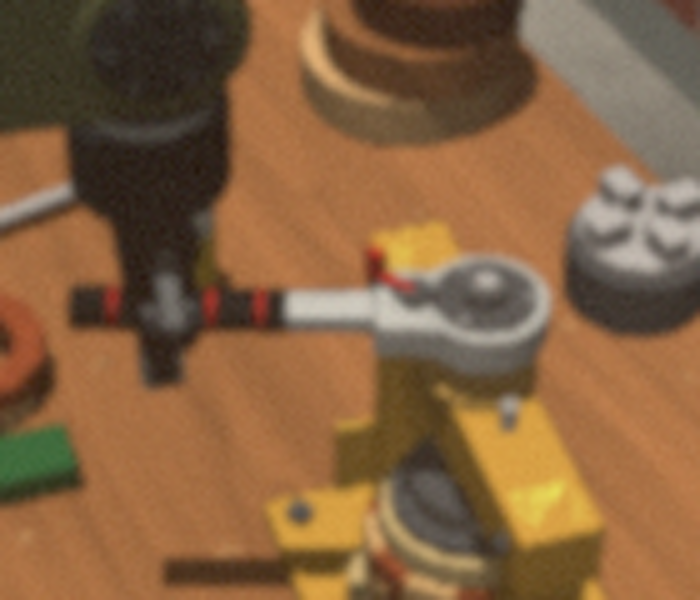

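View pics/top3.png

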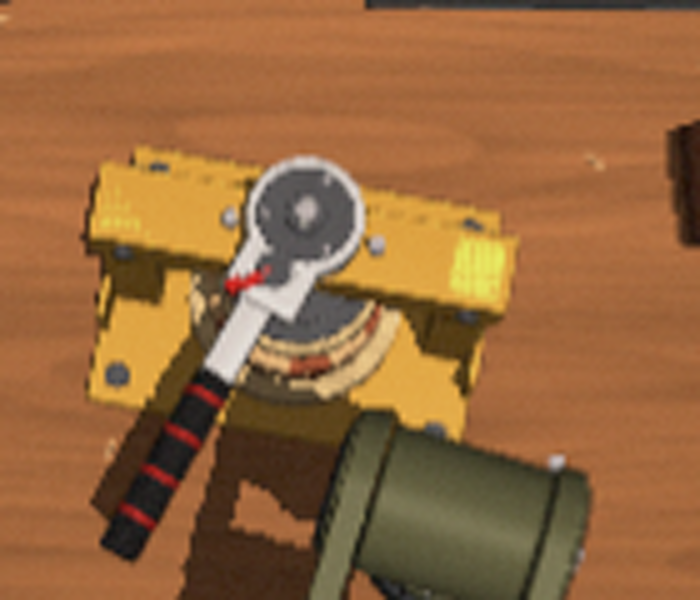

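The lever now stands on the left (−y grip) side, with the tab at about (247,282) in the top zoom. The wrench also swung clockwise a little. I'll measure the new handle and lever angles.

```bash
cat >> h.py <<'E'
def bands(T):
    hsv=cv2.cvtColor(T["image"],cv2.COLOR_BGR2HSV); b=hsv[...,0]
    m=(((b<6)|(b>174))&(hsv[...,1]>170)&(hsv[...,2]>110)).astype(np.uint8)
    q=cv2.connectedComponentsWithStats(m); out=[]
    for i in range(1,q[0]):
        p=onz(T,q[3][i],292)[:2]; d=p-AX; r=np.hypot(*d)
        if q[2][i,4]>3 and 40<r<240: out.append((r,np.arctan2(-d[1],-d[0]),q[2][i,4],p))
    return sorted(out,key=lambda t:t[0])
E
python3 - <<'E'
from h import *
import pickle
for f in("c0.pkl","c2.pkl"):
    T,S=pickle.load(open(f,"rb"))
    for o in bands(T): print(np.round(o[0],1),np.round(o[1],3),o[2],o[3].round(1))
z=lambda x,y,k,x0,y0:((x+.5)/k-.5+x0,(y+.5)/k-.5+y0)
print(tri(T,z(240,285,5,230,120),S,z(376,262,5,230,120)))
E
```

```text
58.2 -0.108 15 [589.2 -23. ]
128.6 -0.279 13 [523.4   6.1]
156.4 -0.274 13 [496.4  13. ]
184.1 -0.276 12 [469.9  21. ]
212.1 -0.289 12 [443.7  31.1]
58.6 -0.723 15 [603.1   9.4]
127.7 -0.478 11 [533.6  29.5]
155.9 -0.493 11 [509.7  44.4]
184.3 -0.493 12 [484.6  57.9]
212.1 -0.49 12 [459.8  70.4]
(array([597.58351052,  10.90071247, 308.53716623]), np.float64(1.2537865942599402))
```

The handle is at −0.49 rad. The lever's offset has flipped from +0.17 to −0.23 rad seen from the axis, and full throw would give about 0.24. Next I'll cage the grip and swing back anticlockwise.

```bash
cat >> h.py <<'E'
def swing(a0,a1,f0,step=.15,speed=140,tmax=None,r=170,z=278):
    n=max(1,int(np.ceil(abs(a1-a0)/step))); out=[]
    for a in np.linspace(a0,a1,n+1)[1:]:
        hit=bot.servo_line(pos(a,r,0,z),ori(a,-1),speed=speed,until_force=9 if tmax else None)
        s=bot.read_state(); f=s["ft_force"]-f0; d=s["ee_pos"][:2]-AX; rr=np.hypot(*d); aa=np.arctan2(-d[1],-d[0]); u,v=uv(aa)
        t=f[:2]@v*rr/1000
        out.append((round(aa,2),round(t,2),round(f[:2]@u,1),round(f[2],1)))
        if hit: out.append("HIT")
        if tmax and (hit or t>tmax): break
    print(out,s["clock"]); return aa,t,hit
E
python3 - <<'E'
from h import *
a=-0.49
bot.move_gripper(50)
bot.move_to(pos(a,170,0,400),ori(a,-1))
bot.dwell(.2); f0=np.mean([bot.read_state()["ft_force"] for _ in range(4)],0); print(f0); np.save("f0.npy",f0)
print(bot.servo_line(pos(a,170,0,278),speed=120,until_force=8))
bot.move_gripper(34)
s=bot.read_state();print(s["ft_force"],s["ee_pos"],s["grip_width"],s["clock"])
swing(a,.5,f0,step=.2,speed=180)
T=bot.read_camera("top");S=bot.read_camera("side")
zoom(S,(210,120,350,240),5,"side4.png");zoom(T,(230,120,370,240),5,"top4.png")
E
```

```text
[ 0.58926863 -0.95230959 -0.42707486]
False
[ 0.11405878 -0.42138546 -0.01945887] [497.05836823  50.69836495 278.22646033] 34.25080972882194 16.1833
[(np.float64(-0.29), np.float64(-0.13), np.float64(0.9), np.float64(1.5)), (np.float64(-0.1), np.float64(-0.3), np.float64(0.2), np.float64(-0.0)), (np.float64(0.1), np.float64(-0.29), np.float64(0.0), np.float64(0.5)), (np.float64(0.3), np.float64(-0.26), np.float64(1.2), np.float64(1.1)), (np.float64(0.5), np.float64(-0.26), np.float64(0.4), np.float64(1.1))] 17.9833
```

View pics/side4.png

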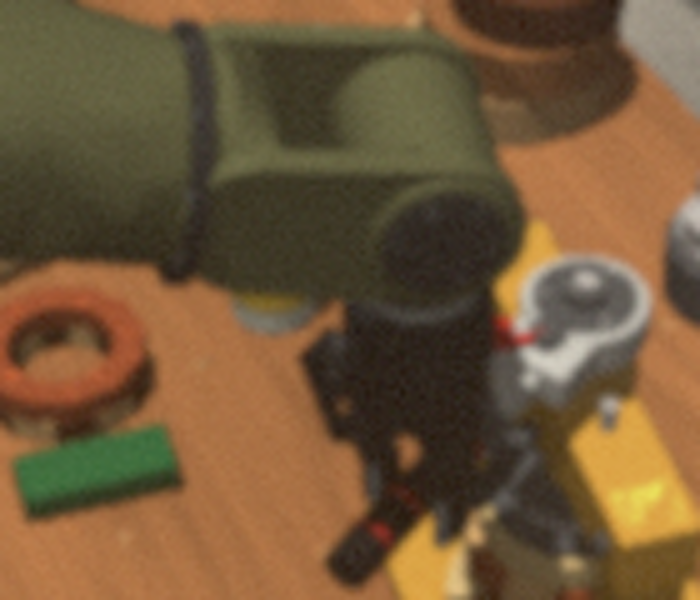

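View pics/top4.png

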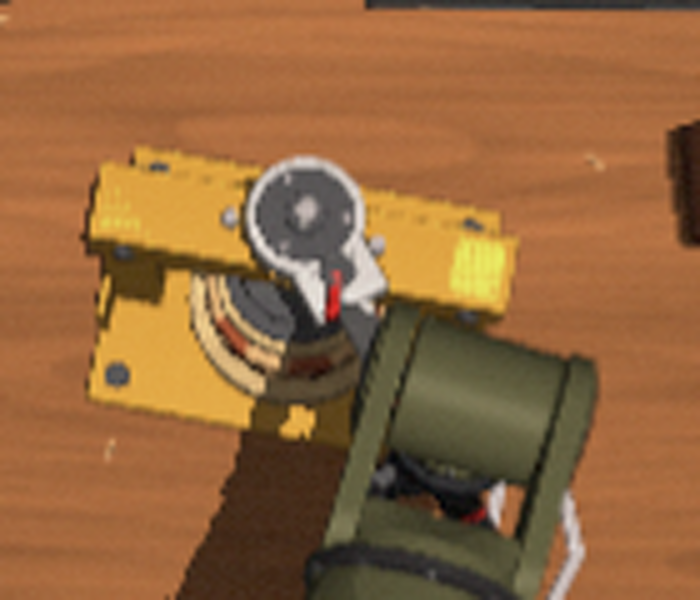

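The wrench followed with a 0.3 N m drag, so the anticlockwise stroke slips and the ratchet is set to tighten. The red lever at (334,297) is still on the tighten side. Now the tightening stroke.

```bash
python3 - <<'E'
from h import *
f0=np.load("f0.npy")
swing(.5,-1.25,f0,step=.15,speed=130,tmax=2.0)
E
```

```text
[(np.float64(0.35), np.float64(-0.24), np.float64(-0.8), np.float64(-0.5)), (np.float64(0.21), np.float64(-0.03), np.float64(-0.6), np.float64(0.7)), (np.float64(0.07), np.float64(-0.2), np.float64(0.5), np.float64(0.4)), (np.float64(-0.08), np.float64(-0.08), np.float64(0.6), np.float64(0.9)), (np.float64(-0.23), np.float64(-0.11), np.float64(1.5), np.float64(0.1)), (np.float64(-0.37), np.float64(-0.07), np.float64(0.5), np.float64(-0.0)), (np.float64(-0.52), np.float64(-0.08), np.float64(1.4), np.float64(0.7)), (np.float64(-0.66), np.float64(-0.04), np.float64(1.5), np.float64(-0.2)), (np.float64(-0.81), np.float64(0.1), np.float64(1.7), np.float64(-0.3)), (np.float64(-0.95), np.float64(0.02), np.float64(0.4), np.float64(-0.1)), (np.float64(-1.1), np.float64(0.06), np.float64(0.2), np.float64(0.7)), (np.float64(-1.25), np.float64(0.22), np.float64(0.7), np.float64(0.1))] 22.1833
```

```bash
python3 - <<'E'
from h import *
T=bot.read_camera("top");S=bot.read_camera("side")
zoom(S,(210,120,350,240),5,"side5.png");zoom(T,(200,120,340,240),5,"top5.png")
s=bot.read_state();print(s["ft_force"],s["moment"],s["grip_width"],s["ee_pos"])
E
```

```text
[-0.89496282  0.50994067 -0.52265445] [-0.05739548  0.09943648 -0.06240071] 33.93457598219589 [592.75085257 131.65334086 278.19622966]
```

View pics/side5.png

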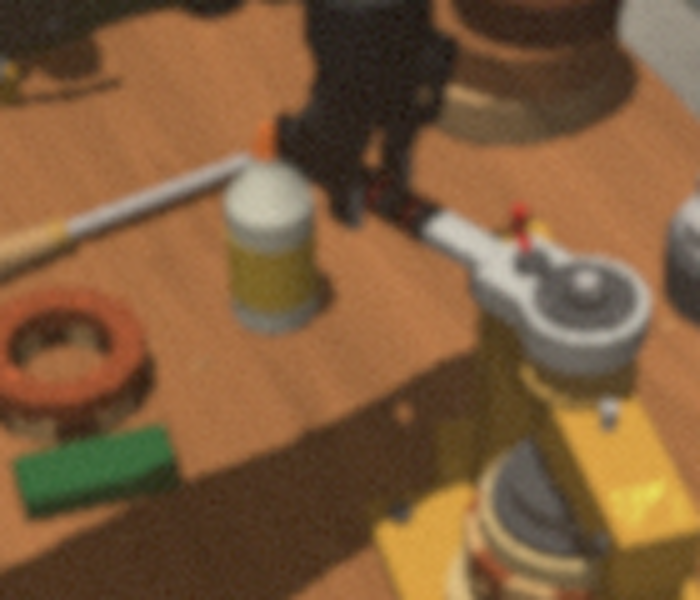

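View pics/top5.png

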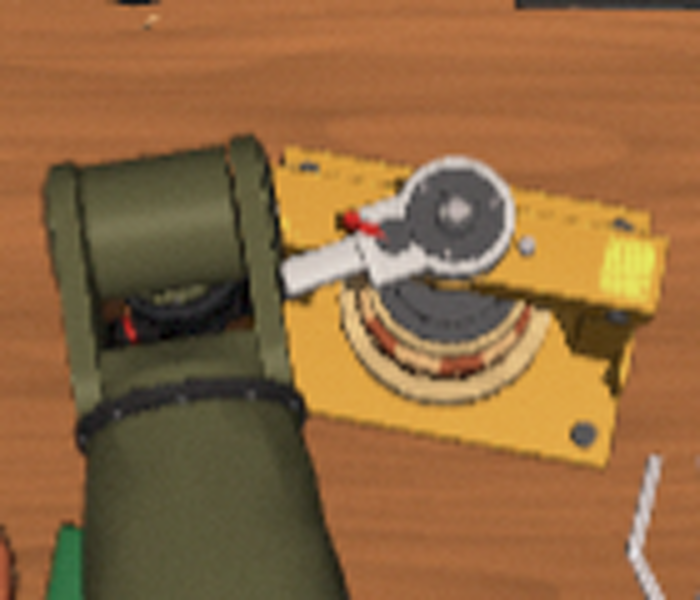

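The wrench followed the gripper all the way, but the torques read at standstill were about 0. To check that the screw is turning, I'll compare the platen's height in the depth images before and after the stroke.

```bash
python3 - <<'E'
from h import *
import pickle
T=bot.read_camera("top");S=bot.read_camera("side")
pickle.dump((T,S),open("c5.pkl","wb"))
def hm(c):
    k,d=K(c); h,w=c["depth"].shape
    g=np.stack(np.meshgrid(np.arange(w),np.arange(h)),-1).reshape(-1,1,2).astype(float)
    u=cv2.undistortPoints(g,k,d)[:,0]; P=np.c_[u,np.ones(len(u))]*c["depth"].reshape(-1,1)
    return (rot(c["attitude"]).apply(P)+c["eye"]).reshape(h,w,3)
C=[pickle.load(open(f,"rb")) for f in("c0.pkl","c2.pkl","c5.pkl")]
for i in (0,1):
    H=[hm(c[i]) for c in C]
    hs=[cv2.cvtColor(c[i]["image"],cv2.COLOR_BGR2HSV) for c in C]
    m=np.ones(H[0].shape[:2],bool)
    for h,s in zip(H,hs): m&=(s[...,1]<90)&(s[...,2]<120)&(np.hypot(h[...,0]-AX[0],h[...,1]-AX[1])<56)&(h[...,2]>85)&(h[...,2]<190)
    print(m.sum())
    for h in H: print(np.percentile(h[m][:,2],[10,25,50,75,90]).round(1),h[m][:,2].mean().round(2))
    print([ (h[m]-H[0][m])[:,2].mean().round(2) for h in H], (h[m]-H[0][m])[:,2].std())
    # blank ring ref
    m=np.ones(H[0].shape[:2],bool)
    for h,s in zip(H,hs): m&=(np.hypot(h[...,0]-AX[0],h[...,1]-AX[1])<100)&(s[...,1]>100)&(h[...,2]>10)&(h[...,2]<95)
    print("ref",m.sum(),[np.median((h[m]-H[0][m])[:,2]).round(2) for h in H])
E
```

```text
70
[128.4 130.7 133.2 140.9 151.5] 136.41
[128.6 132.1 135.3 141.9 152.7] 137.98
[126.5 130.1 133.8 138.3 151.3] 136.0
[np.float64(0.0), np.float64(1.57), np.float64(-0.41)] 5.3026014997786595
ref 531 [np.float64(0.0), np.float64(0.17), np.float64(0.26)]
190
[132.4 134.2 138.6 152.  154.5] 142.15
[131.8 134.1 137.9 151.5 154. ] 141.9
[131.3 132.8 137.  150.1 152.5] 140.95
[np.float64(0.0), np.float64(-0.25), np.float64(-1.2)] 3.6756795508461124
ref 1041 [np.float64(0.0), np.float64(-0.16), np.float64(0.08)]
```

The platen dropped about 1 to 1.5 mm while the reference areas stayed put, so the screw is turning. The torque relaxes when the arm stops. I'll therefore measure during motion with force stops.

```bash
cat >> h.py <<'E'
def stroke(a0,a1,f0,F,step=.15,speed=80,r=170,z=278):
    n=max(1,int(np.ceil(abs(a1-a0)/step))); out=[]; fs=0;hit=False
    for a in np.linspace(a0,a1,n+1)[1:]:
        hit=bot.servo_line(pos(a,r,0,z),ori(a,-1),speed=speed,until_force=max(2.,F-fs))
        s=bot.read_state(); f=s["ft_force"]-f0; d=s["ee_pos"][:2]-AX; aa=np.arctan2(-d[1],-d[0]); u,v=uv(aa)
        fs=max(0,f[:2]@v); out.append((round(float(aa),3),round(float(f[:2]@v),1),round(float(f[:2]@u),1)))
        if hit: break
    print(out,hit,s["clock"]); return aa,hit
E
python3 - <<'E'
from h import *
f0=np.zeros(3)
swing(-1.25,.5,f0,step=.2,speed=200)
a,h=stroke(.5,-.4,f0,10)
a,h=stroke(a,a-.1,f0,3.)   # probe: is there moving resistance?
a,h=stroke(a,a-.1,f0,5.)
E
```

```text
[(np.float64(-1.05), np.float64(-0.03), np.float64(-1.1), np.float64(0.4)), (np.float64(-0.86), np.float64(-0.03), np.float64(-0.5), np.float64(-0.1)), (np.float64(-0.67), np.float64(0.13), np.float64(-0.4), np.float64(0.3)), (np.float64(-0.48), np.float64(-0.02), np.float64(0.2), np.float64(-0.3)), (np.float64(-0.28), np.float64(-0.02), np.float64(-1.0), np.float64(-0.2)), (np.float64(-0.09), np.float64(-0.0), np.float64(0.4), np.float64(-0.3)), (np.float64(0.11), np.float64(-0.04), np.float64(-0.4), np.float64(-0.3)), (np.float64(0.3), np.float64(-0.16), np.float64(-0.8), np.float64(0.2)), (np.float64(0.5), np.float64(-0.07), np.float64(0.3), np.float64(0.4))] 25.5417
[(0.346, -0.1, -0.4), (0.201, 0.7, -0.7), (0.052, 0.8, 0.9), (-0.097, 2.4, -0.6), (-0.138, 3.7, -0.6)] True 27.6333
[(-0.178, 4.3, -0.8)] True 27.8417
[(-0.217, 4.8, -0.7)] True 28.05
```

```bash
python3 - <<'E'
from h import *
f0=np.zeros(3)
s=bot.read_state();print(s["ft_force"])
a=-.217
for F in (9,11):
    fs=np.mean([bot.read_state()["ft_force"] for _ in range(3)],0)[:2]@uv(a)[1]
    h=bot.servo_line(pos(a-.12,170,0,278),ori(a-.12,-1),speed=30,until_force=F-fs)
    s=bot.read_state();d=s["ee_pos"][:2]-AX;a=np.arctan2(-d[1],-d[0]);print(F,fs,h,a,s["ft_force"][:2]@uv(a)[1],s["clock"])
    bot.dwell(.1);print(bot.read_state()["ft_force"][:2]@uv(a)[1])
import pickle
T=bot.read_camera("top");S=bot.read_camera("side");pickle.dump((T,S),open("c6.pkl","wb"))
print([(round(o[0]),round(o[1],3)) for o in bands(T)])
E
```

```text
[-0.38480157 -4.77983052  3.0301317 ]
9 4.750580860913511 True -0.2258859281411697 5.242476283885073 28.35
4.339670268255847
11 4.339670268255847 False -0.33699872368567546 7.62273677670762 29.25
7.238560047771336
[(58, np.float64(-0.523))]
```

Platen has landed: the torque rises steadily and is now about 7.4 N (1.26 N m). I'll continue slowly.

```bash
python3 - <<'E'
from h import *
s=bot.read_state();d=s["ee_pos"][:2]-AX;a=np.arctan2(-d[1],-d[0])
end=-.337
for i in range(7):
    fs=np.mean([bot.read_state()["ft_force"] for _ in range(3)],0)[:2]@uv(a)[1]
    end-=.07
    h=bot.servo_line(pos(end,170,0,278),ori(end,-1),speed=30,until_force=max(3,14.5-fs))
    bot.dwell(.05)
    s=bot.read_state();f=s["ft_force"];d=s["ee_pos"][:2]-AX;a=np.arctan2(-d[1],-d[0]);u,v=uv(a);F=f[:2]@v
    print(round(a,3),h,round(F,1),round(f[:2]@u,1),round(f[2],1),"tau",round(F*np.hypot(*d)/1000,2),s["clock"])
    if h or F>12.3: break
E
```

```text
-0.398 False 8.2 2.2 1.2 tau 1.4 30.0
-0.467 False 10.1 3.5 1.6 tau 1.72 30.6
-0.472 True 9.1 0.3 4.4 tau 1.55 30.875
```

```bash
python3 - <<'E'
from h import *
a=-.472;end=-.472
for i in range(4):
    end-=.05
    h=bot.servo_line(pos(end,170,0,278),ori(end,-1),speed=30,until_force=7)
    bot.dwell(.05)
    f=np.mean([bot.read_state()["ft_force"] for _ in range(3)],0)
    s=bot.read_state();d=s["ee_pos"][:2]-AX;a=np.arctan2(-d[1],-d[0]);u,v=uv(a);F=f[:2]@v
    print(round(a,3),h,round(F,1),round(f[:2]@u,1),round(f[2],1),"tau",round(F*np.hypot(*d)/1000,2),s["clock"])
    if h or F>12.5: break
E
```

```text
-0.498 True 10.1 0.8 4.8 tau 1.72 31.1917
```

```bash
python3 - <<'E'
from h import *
end=-.498
for i in range(4):
    end-=.05
    h=bot.servo_line(pos(end,170,0,278),ori(end,-1),speed=20,until_force=8)
    bot.dwell(.05)
    f=np.mean([bot.read_state()["ft_force"] for _ in range(3)],0)
    s=bot.read_state();d=s["ee_pos"][:2]-AX;a=np.arctan2(-d[1],-d[0]);u,v=uv(a);F=f[:2]@v
    print(round(a,3),h,round(F,1),round(f[:2]@u,1),round(f[2],1),"tau",round(F*np.hypot(*d)/1000,2),s["clock"])
    if h or F>12.3: break
E
```

```text
-0.537 False 11.0 4.8 2.1 tau 1.87 31.75
-0.587 False 12.9 5.8 3.1 tau 2.2 32.375
```

The wrench takes 2.2 N m, so I'll release it and look.

```bash
python3 - <<'E'
from h import *
a=-.587
bot.servo_line(pos(a+.015,170,0,278),ori(a+.015,-1),speed=30)
bot.move_gripper(60)
bot.servo_line(pos(a,170,0,400),ori(a,-1),speed=150)
bot.servo_line(pos(a,330,60,430),speed=200)
s=bot.read_state();print(s["clock"],s["ft_force"],s["ee_pos"])
T=bot.read_camera("top");S=bot.read_camera("side")
print([(round(o[0]),round(o[1],3)) for o in bands(T)])
zoom(S,(210,120,370,280),4,"side7.png");zoom(T,(130,120,430,280),2,"top7.png")
E
```

```text
35.0333 [-0.55931341  0.42503113  0.34448295] [339.52242442 103.41595864 429.55193619]
[(59, np.float64(-0.625)), (128, np.float64(-0.394)), (156, np.float64(-0.39)), (184, np.float64(-0.394)), (212, np.float64(-0.393))]
```

View pics/side7.png

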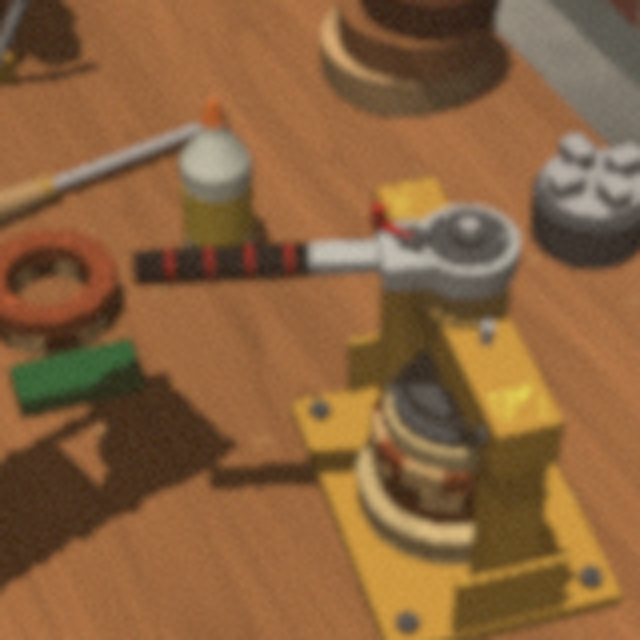

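View pics/top7.png

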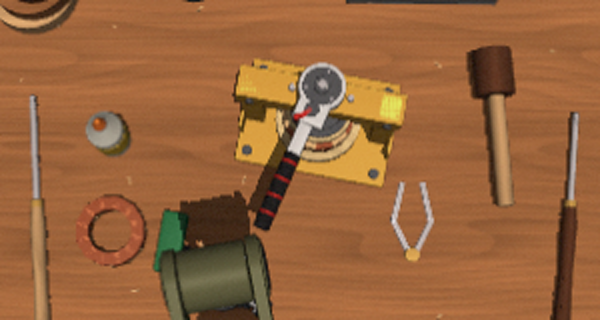

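The lever is still on tighten and the bystanders are in place. However, the wrench stands at −0.39, not about −0.57 where I left it, so it swung back on release. I'll check with a second push that the pressure held.

```bash
python3 - <<'E'
from h import *
a=-.394
bot.move_to(pos(a,170,0,400),ori(a,-1))
f0=np.mean([bot.read_state()["ft_force"] for _ in range(6)],0)
bot.servo_line(pos(a,170,0,278),speed=150,until_force=8)
bot.move_gripper(34)
end=a
for i in range(9):
    end-=.04
    h=bot.servo_line(pos(end,170,0,278),ori(end,-1),speed=40,until_force=11)
    bot.dwell(.03)
    f=np.mean([bot.read_state()["ft_force"] for _ in range(3)],0)-f0
    s=bot.read_state();d=s["ee_pos"][:2]-AX;aa=np.arctan2(-d[1],-d[0]);u,v=uv(aa);F=f[:2]@v
    print(round(aa,3),h,round(F,1),round(f[:2]@u,1),round(f[2],1),"tau",round(F*np.hypot(*d)/1000,2),s["clock"])
    if h or F>11.8: break
T=bot.read_camera("top");S=bot.read_camera("side")
print([(round(o[0]),round(o[1],3)) for o in bands(T)])
E
```

```text
-0.434 False 0.0 -2.2 0.3 tau 0.01 37.525
-0.473 False 2.3 -0.4 0.1 tau 0.39 37.875
-0.511 False 6.4 0.4 0.6 tau 1.09 38.225
-0.549 False 8.2 -0.0 1.7 tau 1.4 38.575
-0.588 False 12.0 1.5 3.0 tau 2.05 38.925
[(58, np.float64(-0.765))]
```

The torque climbed steeply back to about 2.05 N m at the same angle as before. That means the screw kept its pressure, and the swing-back was only lost motion in the ratchet. Releasing and handing in.

```bash
python3 - <<'E'
from h import *
a=-.588
bot.servo_line(pos(a+.02,170,0,278),ori(a+.02,-1),speed=30)
bot.move_gripper(60)
bot.servo_line(pos(a+.02,170,0,400),speed=150)
bot.servo_line(pos(a,330,60,430),speed=200)
bot.dwell(.3)
s=bot.read_state();print(s["clock"],s["ft_force"])
T=bot.read_camera("top");S=bot.read_camera("side")
print([(round(o[0]),round(o[1],3)) for o in bands(T)])
zoom(S,(210,120,370,280),4,"side8.png");zoom(T,(130,120,430,280),2,"top8.png")
E
```

```text
41.9667 [ 0.51649347 -0.82770867  0.08723425]
[(60, np.float64(-0.633)), (128, np.float64(-0.389)), (156, np.float64(-0.39)), (184, np.float64(-0.389)), (212, np.float64(-0.393))]
```

View pics/side8.png

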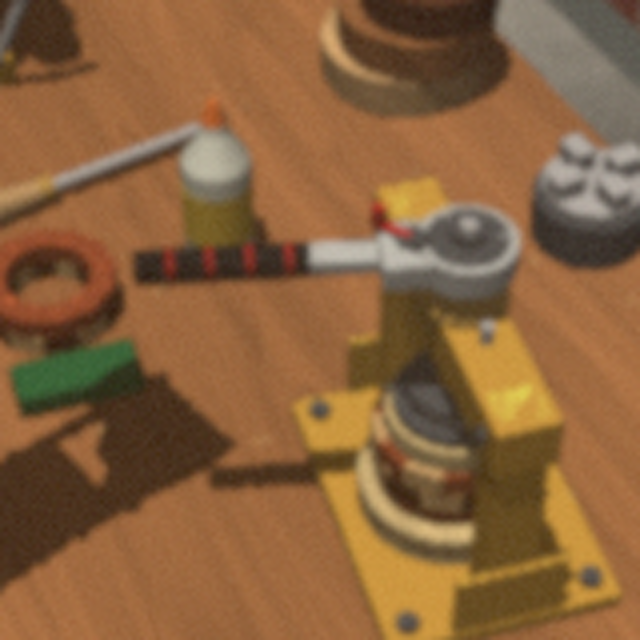

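```bash
python3 -c "
from rig import bot
bot.finish_job();print(bot.read_state()['clock'])"
```

```text
the job is handed in; nothing more can be done
the job is handed in; nothing more can be done
```

I flipped the red lever to tighten, screwed the platen down in two strokes until the wrench took about 2.2 N m, let go and handed the job in. The clock stood at about 42 s. The platen's pressure on the blank could not be measured directly; 2.2 N m should mean about 90 N.

- **Lever:** I pushed it with the closed fingers. The highest force I read was about 4 N, and the last picture shows it on the tighten side, −0.24 rad from the handle line seen from the axis, where full throw gives about 0.24. The push also swung the wrench about 0.2 rad clockwise, before the ratchet was set to tighten.
- **Tightening:** After the first stroke, depth images showed the platen about 1 to 1.5 mm lower (noisy). The second stroke landed it, and the torque rose steadily to 12.9 N at the middle of the grip, which is 2.2 N m.
- **Surroundings:** The last pictures show the gripper clear of the wrench and the blank and nearby bystanders apparently where they were. I judged that by eye, not by measuring.

**Checks that disagreed:**
- The torques read at standstill during the first tightening stroke were near zero, against the 0.7 N m expected, because the force relaxes when the arm stops.
- After each release the wrench stood about 0.15 rad back from where I had pushed it. A second push reached about 2.05 N m at the same angle and much more steeply, so I took this as slack in the ratchet with the pressure held.

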